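# Snap the funnel arm's sleeve home over its spring button

## Task

The sleeve of the telescopic funnel arm has been drawn out past the spring button in the side of its bar. Slide it back along the bar towards the stand, pressing the button in flush so that the sleeve's end passes over it, and on until the button pops out through the hole in the sleeve; then let go. Do it gently, by feel: do not push the sleeve against the button with more than 20 N, nor press it sideways on its bar with more than 50 N, and leave the things around where they are.

Things in the scene. Friction and masses are not known exactly. Their poses are not given: they have to be found in the camera images.
- stand: Fixed bench stand: grey 100 x 100 x 12 mm foot, 26 mm square aluminium pillar 106 mm high. Origin: centre of the foot's underside, z up. A rigid level 18 mm square steel bar runs from the pillar along the stand's -y axis, its axis 95 mm above the origin, its free end 210 mm from the origin. The spring button is in the bar's -x side.
- sleeve: Loose square aluminium tube threaded on the bar: 23.6 mm square outside, 19.6 mm inside (0.8 mm play all round; it sags a little), 168 mm long, 110 to 210 g. Origin: on its axis in the plane of the open mouth, which faces the stand. It runs from there along its own -y, parallel to the bar, to a black plug and a flat 66 mm wire ring. Grip it from above across its upright sides (own x).
- sleeve_mouth (a point): The sleeve's origin: centre of the open mouth. Starts 12 to 72 mm short of the button's axis. Unless the button is pressed, the mouth meets the pin's straight side and stops dead. A gripper pad that overhangs the mouth by 6 mm or more presses the button level with the sleeve as it pinches both; the mouth then rides over the ball end with roughly 3 to 10 N.
- sleeve_hole (a point): Centre of the 14 mm hole in the sleeve's 2 mm wall on its -x side, at the outer face: 40 mm from the mouth along -y, 11.8 mm off the tube's axis. The button springs out through it and then locks the sleeve both ways, with 1.5 mm of play either way.
- button (a joint): Spring button: steel pin, 11 mm diameter, half-ball end. 0 = fully out, grows as it is pressed in (m), stop at 0.0105. Fully out its tip stands 18 mm from the bar's axis, 6.2 mm proud of the sleeve's outer face. 0.0062: level with that face; 0.006 to 0.0085: under the wall; 0 again once in the hole. Spring 1.1 N when out, 3 N when pressed in.
- slot_end (a point): End nearest to the pillar of the dark slot in the bar's -x face, in which the button is clamped: 80 mm from the stand's origin along -y, 95 mm up, 9 mm towards -x. The button's axis is 3 to 43 mm from here along -y, at the same height, differently each time, and that is not measured: find it by touch (or sight). It does not slip in the slot.
- funnel: Bystander: white plastic funnel standing on its rim, 68 mm wide, 66 mm high; origin centre of the underside.
- jar: Bystander: sample jar with screw lid, 59 mm wide, 65 mm high; origin centre of the underside.
- beaker: Bystander: plastic beaker, 77 mm wide, 92 mm high; origin centre of the underside.
- tweezers: Bystander: steel tweezers lying flat, 136 mm long, 9 mm high; origin centre of the underside.
- slide_box: Bystander: flat slide box, 68 x 96 x 34 mm; origin centre of the underside.

How it is judged:
By the outcome, as a careful person would: the job done as asked, in the order asked, and still so for the second after the job is handed in, with the robot touching nothing.
It also fails if it takes over 72 s, if anything falls off the work surface, if the arm or the gripper's body presses on something with over 40 N, if the wrist force passes 120 N, or if a joint passes its speed limit or range.

## Robot

A 6-joint arm with a two-finger parallel gripper is mounted at the origin on a cart in front of the work surface, level with it; the furniture and walls round the work are solid. World frame = base frame: x ahead of the robot, y to its left, z up, the work surface at z = 0. Lengths are in m, angles in rad, forces in N, time in s.
With the tool pointing down it reaches from about 0.25 to 0.725 m from the base axis. Payload 4 kg.
Tool frame: the origin (TCP) lies midway between the tips of the shut fingers; the grasp point (between the pads) lies bot.pinch_z behind it (bot.pinch_z is the distance from the TCP to the grasp point, in m); z points along the fingers, y is the direction in which the jaws open and shut (so a half turn about z gives the same grasp; the last joint's range is limited). The gripper opens to 85 mm and grips with 20 to 120 N. Pads are 22 mm wide; open, the fingers measure 114 mm over their backs; the gripper's body (76 mm by 85 mm) begins 54 mm behind the grasp point. The pads swing forward as they close: fully open they stand 13 mm farther back than shut.
Start: joints at [-1.162, 0.241, 0.005, 1.335, 0, 1.571], TCP at [0.199, -0.459, 0.231] pointing down, gripper open.
Joint ranges: [-2.72, 2.72], [-1.05, 1.87], [-1.09, 1.28], [-1.99, 2.15], [-1.42, 1.44], [-3.14, 3.14]. Speed limits (rad/s): [2.79, 2.79, 3.14, 3.14, 3.14, 3.14].

## Interface

Orientations are given as a unit quaternion [x, y, z, w].
In Python, from workcell import bot gives the robot as it stands. The module is installed in compiled form; this text tells all that it offers.
- The arm moves only by the tool move_arm, never from a script. Its argument "series" is a list that holds one entry, the list of rows, each a list of 7 numbers: the shift along the world's x, y, z in cm, then the turn, a rotation vector about the world's x, y, z in degrees, then the opening, from 0 (shut) to 1 (fully open). A call has exactly 5 rows; each row shifts and turns the pose as measured when the row begins; what a row does not reach is not made up. A row lasts 1/10 s, in which the tool goes at most 50 mm and 8.59 degrees, less where a joint would pass 70% of its speed; a pose out of reach is approached as far as the arm can. A call with a gripper value outside its range is refused whole. The fingers move at their own pace and stop on an object; the grip force is fixed at half the most. Time passes only in rows, so rows that do not move let the fingers close, or fill a call up. It gives the time, the measured TCP pose, the force and the opening at its end, in the units of the state.
- bot.get_obs(): the state, without advancing time (a new reading comes with each control period).
- bot.camera(name): name is "side" or "top"; returns (picture, depth): 400x640x3 uint8, red, green, blue; 400x640 float32, m along the optical axis (not along the pixel's ray), 0 where there is no reading.
- bot.camera_info(name): a dict with "vfov" (degrees; the focal length in pixels is half the picture's height over the tangent of half this angle, whatever the lens; pixels are square), "cx", "cy" (the principal point, pixels), "cam_to_world" (4x4, takes a point from camera to world coordinates). Camera axes: x right, y down, z forward; pixel columns grow to the right and rows downward; lengths in m; the calibration is good to about 2 mm. A picture is of the moment at which its call begins. camera_info takes no time and is no camera call.
- bot.job_done(): hands the job in, once; it reports no verdict.
Trained networks look in the newest picture that a camera, given by its name, has taken for a name from the list of things; names that differ only in an ending like _2 or _b are one class to them, and where a whole thing is asked for, a point or a joint stands for the part that bears it (a point fixed in the world has none). Each returns a list of dicts, best first, with "confidence" (0 to 1); they miss things now and then, are a little off and sometimes report something else, mostly with a low value. They report only what shows in the picture. A call takes as long as a camera call.
- bot.find_in(camera, target): "at" ([x, y, z] in m, in world coordinates, good to about 4 mm: the middle of the surface that is visible of it).
The state is a dict: "clock": time; "joint_pos": joint angles; "joint_vel": joint speeds; "tau": joint torques, N m; "eef_pos": TCP position; "tool_rot": TCP orientation; "ft_force": force on the tool from outside, world axes, zero at the start; "ft_torque": the same for the moment, N m; "grip_width": finger opening in m.
Only numpy, scipy, OpenCV 4.12 (cv2) and the standard library are available. Lean on these libraries where they do the work, as an engineer would, in place of code of your own. Each camera call takes 0.05 s, during which the arm holds its last target.

## Working session

There is one attempt and no reset: what is moved stays moved. The work goes in short steps, Python scripts to look and compute and a tool call to move; the robot and the scene stay as the last step left them, time stands still between calls to the robot, and variables do not carry over. Pictures are saved under pics/ and viewed, and the job is handed in when it is done.

Besides the shell and the picture viewer there is one more tool, called after ">>>" by a JSON object that holds its "name" and its "arguments". move_arm: Moves the arm, as the interface text tells. Its arguments: {"type":"object","properties":{"series":{"type":"array","items":{"type":"array","items":{"type":"array","items":{"type":"number"}}}}},"required":["series"]}

```bash
mkdir -p pics; ls
cat > h.py <<'E'
from workcell import bot
import numpy as np, cv2
def cam(n,fn=None):
    p,d=bot.camera(n)
    if fn: cv2.imwrite('pics/'+fn,p[:,:,::-1])
    return p,d
def proj(n,P):
    i=bot.camera_info(n);T=np.linalg.inv(np.array(i['cam_to_world']));f=200/np.tan(np.radians(i['vfov']/2))
    c=T[:3,:3]@np.array(P)+T[:3,3];return i['cx']+f*c[0]/c[2],i['cy']+f*c[1]/c[2],c[2]
def unp(n,u,v,d):
    i=bot.camera_info(n);T=np.array(i['cam_to_world']);f=200/np.tan(np.radians(i['vfov']/2))
    c=np.array([(u-i['cx'])/f*d,(v-i['cy'])/f*d,d]);return T[:3,:3]@c+T[:3,3]
E
python3 - <<'E'
from h import *
for n in('side','top'):
    p,d=cam(n,n+'0.png')
    print(n,bot.camera_info(n))
    np.save('pics/'+n+'0d.npy',d)
    for t in('stand','sleeve','sleeve_mouth','sleeve_hole','button','slot_end','funnel','jar','beaker','tweezers','slide_box'):
        print(t,[(np.round(r['at'],3).tolist(),round(r['confidence'],2)) for r in bot.find_in(n,t)[:2]])
print(bot.get_obs(),bot.pinch_z)
E
```

```text
pics
side {'vfov': 48.45033269030819, 'cx': 320.6060243974334, 'cy': 201.11714593046796, 'cam_to_world': array([[ 0.97190959, -0.12638681,  0.19853997,  0.33630914],
       [-0.23523987, -0.5479941 ,  0.80272328, -0.78811612],
       [ 0.00734509, -0.82687898, -0.56233194,  0.68180592],
       [ 0.        ,  0.        ,  0.        ,  1.        ]])}
stand [([0.505, 0.283, 0.013], 0.74)]
sleeve [([0.467, 0.021, 0.104], 0.92)]
sleeve_mouth [([0.468, 0.02, 0.101], 0.65)]
sleeve_hole [([0.471, 0.015, 0.101], 0.82)]
button []
slot_end [([0.501, 0.285, 0.01], 0.82), ([0.731, 0.269, 0.06], 0.54)]
funnel [([0.71, 0.162, 0.014], 0.72)]
jar [([0.683, 0.017, 0.049], 0.85)]
beaker [([0.727, 0.268, 0.06], 0.75)]
tweezers [([0.442, 0.002, 0.008], 0.85), ([0.47, 0.022, 0.103], 0.38)]
slide_box [([0.388, -0.178, 0.031], 0.92)]
top {'vfov': 52.07489511490341, 'cx': 327.4655141257692, 'cy': 194.251144052147, 'cam_to_world': array([[-0.01275961, -0.98612104,  0.16553694,  0.39160928],
       [-0.99983604,  0.01470978,  0.01056021,  0.08455917],
       [-0.01284866, -0.16537505, -0.98614705,  1.13447491]
[... 465 characters left out ...]
36], 0.84)]
{'clock': 1.2, 'joint_pos': array([-1.16202505e+00,  2.40619130e-01,  4.97898566e-03,  1.33517495e+00,
       -7.24458573e-07,  1.57084022e+00]), 'joint_vel': array([-0.00068157,  0.00118267, -0.00015699, -0.00116096,  0.00176856,
       -0.00139276]), 'tau': array([ 2.39643741e-03, -3.72222984e+01,  2.52689534e+01,  1.51474032e-03,
        4.41465079e-05, -5.55090651e-06]), 'eef_pos': array([ 0.19874054, -0.45880428,  0.23128886]), 'tool_rot': array([ 9.79190317e-01,  2.02944135e-01, -2.25942011e-06, -9.11463214e-06]), 'ft_force': array([ 0.24899648, -0.84396686, -0.35238167]), 'ft_torque': array([ 0.01718796, -0.02523223, -0.03360778]), 'grip_width': 0.08533549219617859} 0.0187
```

View pics/side0.png

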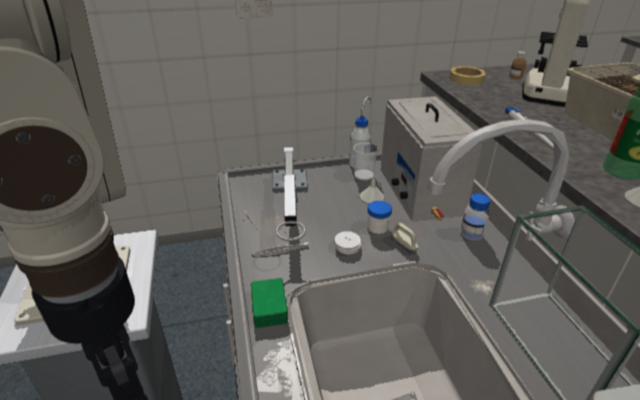

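View pics/top0.png

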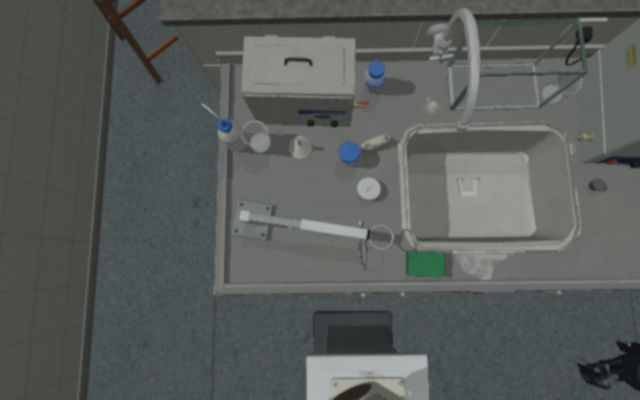

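The side view has the sleeve end-on at (290,200) and the stand at (290,175). In the top view the pillar is at (246,215), the sleeve runs from (302,226) to (366,234), and the ring is at (380,237). Next I'll enlarge this area and fit the bar's line.

Run:
```python
from h import *
p=cv2.imread('pics/top0.png');d=np.load('pics/top0d.npy')
c=cv2.resize(p[190:260,225:405],None,fx=4.4,fy=4.4,interpolation=cv2.INTER_CUBIC);cv2.imwrite('pics/topz.png',c)
q=cv2.imread('pics/side0.png')
cv2.imwrite('pics/sidez.png',cv2.resize(q[135:265,235:345],None,fx=4.5,fy=4.5,interpolation=cv2.INTER_CUBIC))
i=bot.camera_info('top');T=np.array(i['cam_to_world']);f=200/np.tan(np.radians(i['vfov']/2))
v,u=np.mgrid[0:400,0:640];C=np.stack([(u-i['cx'])/f*d,(v-i['cy'])/f*d,d],-1);W=C@T[:3,:3].T+T[:3,3]
np.save('pics/W.npy',W)
m=(W[...,2]>.085)&(W[...,2]<.125)&(u>230)&(u<400)&(v>200)&(v<250)
for col in range(238,396,4):
    r=np.where(m[:,col])[0]
    if len(r): w=W[r,col];print(col,r.min(),r.max(),np.round(w.mean(0),4),np.round(w[[0,-1],0],4))
```

```text
242 210 220 [0.5143 0.3129 0.1054] [0.5275 0.5017]
246 211 221 [0.5116 0.3026 0.1054] [0.5247 0.4995]
250 212 220 [0.5118 0.2931 0.1025] [0.5216 0.502 ]
254 214 220 [0.5088 0.2823 0.1051] [0.5164 0.5017]
258 214 221 [0.5075 0.2724 0.1038] [0.5163 0.4987]
262 215 222 [0.505  0.2625 0.1021] [0.5134 0.4971]
266 216 222 [0.5035 0.2521 0.1033] [0.5115 0.4959]
270 216 223 [0.502  0.2419 0.1035] [0.5108 0.4934]
274 217 224 [0.4995 0.232  0.1019] [0.5085 0.492 ]
278 218 224 [0.4981 0.2219 0.1017] [0.5059 0.4903]
282 218 225 [0.4965 0.2115 0.1036] [0.5053 0.4883]
286 219 225 [0.4951 0.2013 0.1039] [0.5027 0.4875]
290 219 229 [0.4899 0.1913 0.103 ] [0.5027 0.4778]
294 220 227 [0.4912 0.1813 0.1014] [0.4998 0.4834]
298 221 227 [0.4896 0.171  0.1033] [0.4973 0.4822]
302 220 229 [0.4879 0.1607 0.1065] [0.4995 0.4772]
306 220 229 [0.4877 0.1505 0.1075] [0.4992 0.4764]
310 221 230 [0.485  0.1405 0.1075] [0.4963 0.4738]
314 222 231 [0.4826 0.1305 0.1053] [0.4942 0.4725]
318 222 231 [0.4823 0.1204 0.1066] [0.4938 0.471 ]
322 223 232 [0.4797 0.1104 0.1064] [0.4909 0.4686]
326 224 233 [0.4773 0.1004 0.
[... 162 characters left out ...]
4855 0.463 ]
342 226 235 [0.4716 0.0603 0.1049] [0.4828 0.4603]
346 227 236 [0.4691 0.0502 0.1025] [0.4803 0.4586]
350 227 236 [0.4689 0.0402 0.103 ] [0.4802 0.4576]
354 228 237 [0.4663 0.0301 0.1024] [0.4774 0.4553]
358 228 238 [0.465  0.02   0.1014] [0.4775 0.4533]
362 229 238 [0.4635 0.0102 0.1032] [0.4749 0.4521]
366 230 239 [4.608e-01 2.000e-04 1.037e-01] [0.4722 0.4496]
370 230 243 [ 0.4563 -0.0105  0.0941] [0.4728 0.44  ]
374 226 247 [ 0.4564 -0.0208  0.0924] [0.4827 0.4298]
378 224 249 [ 0.4562 -0.0308  0.0937] [0.4879 0.4247]
382 224 249 [ 0.4615 -0.0413  0.0916] [0.488  0.4247]
386 225 248 [ 0.4559 -0.0512  0.0923] [0.485 0.427]
390 228 245 [ 0.4578 -0.0615  0.091 ] [0.4773 0.4345]
```

View pics/topz.png

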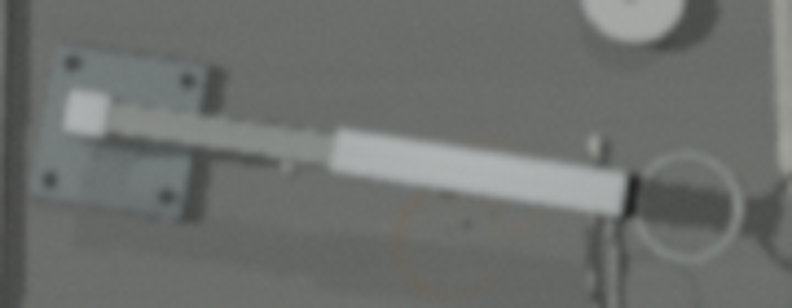

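View pics/sidez.png

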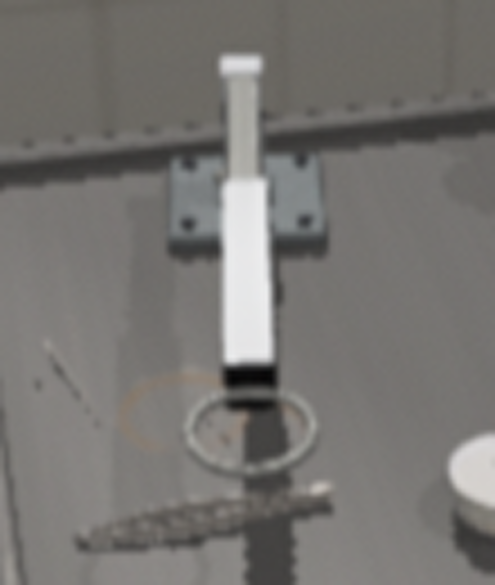

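Run:
```python
from h import *
from scipy.optimize import least_squares
def ransac(P):
    A=P[:,1];
    r=least_squares(lambda q:P[:,0]-q[0]-q[1]*(A-.15),[.485,.16],loss='soft_l1',f_scale=.002).x
    return r,np.degrees(np.arctan(r[1]))
W=np.load('pics/W.npy');z=W[...,2];v,u=np.mgrid[0:400,0:640]
# subpixel edges via gray gradient on top view
g=cv2.cvtColor(cv2.imread('pics/top0.png'),cv2.COLOR_BGR2GRAY).astype(float)
for nm,c0,c1,zt,hw in(('sleeve',304,362,.1068,.0118),('bar',262,286,.104,.009)):
    E=[]
    for c in range(c0,c1):
        rc=225+(c-302)*(234-226)/64-0
        rows=np.arange(int(rc)-10,int(rc)+11);gr=np.diff(g[rows,c])
        k=np.argmax(gr[:11]);
        # upper edge (+), lower edge (-)
        def sub(a,k):
            if 0<k<len(a)-1:
                d=a[k-1]-2*a[k]+a[k+1];return k+.5*(a[k-1]-a[k+1])/d if d else k
            return k
        up=rows[0]+.5+sub(gr,k); j=10+np.argmax(-gr[10:]);lo=rows[0]+.5+sub(-gr,j)
        i=bot.camera_info('top');T=np.array(i['cam_to_world'])
        def at(r):
            a=unp('top',c,r,1.);o=T[:3,3];return o+(a-o)*(zt-o[2])/(a[2]-o[2])
        E.append([*at(up)[:2],*at(lo)[:2]])
    E=np.array(E)
    for s in(0,2): print(nm,s,ransac(E[:,s:s+2]))
# side view: find sleeve
p,d=cv2.imread('pics/side0.png'),np.load('pics/side0d.npy')
i=bot.camera_info('side');T=np.array(i['cam_to_world']);f=200/np.tan(np.radians(i['vfov']/2))
C=np.stack([(u-i['cx'])/f*d,(v-i['cy'])/f*d,d],-1);S=C@T[:3,:3].T+T[:3,3]
for r in range(148,222,3):
    m=np.where((S[r,:,2]>.085)&(S[r,:,2]<.13)&(np.abs(u[r]-290)<25))[0]
    if len(m):
        w=S[r,m];print(r,m.min(),m.max(),np.round(w.mean(0),4))
for n in(270,306,246,):pass
# stand foot corners: points z .006-.018
m=(z>.006)&(z<.02)&(u>228)&(u<275)&(v>195)&(v<248)
print(cv2.minAreaRect(W[m][:,:2].astype(np.float32)*1000))
m=(z>.112)&(u>228)&(u<262)&(v>200)&(v<230);print(W[m].mean(0),m.sum())
print('mouth/btn', [unp('top',c,r,dd).round(4) for c,r,dd in((300.8,225,1.043),(290.2,228.5,1.055))])
```

```text
sleeve 0 (array([0.50056261, 0.16983007]), np.float64(9.63858211281839))
sleeve 2 (array([0.47520465, 0.16836695]), np.float64(9.557081855574875))
bar 0 (array([0.49429822, 0.1887903 ]), np.float64(10.691056527621997))
bar 2 (array([0.47883577, 0.16396414]), np.float64(9.311598290871995))
148 284 292 [0.5132 0.3124 0.105 ]
151 284 292 [0.5104 0.2968 0.104 ]
154 284 292 [0.508  0.2836 0.1018]
157 285 292 [0.5064 0.2672 0.1013]
160 285 291 [0.5014 0.2467 0.1037]
163 285 291 [0.4988 0.232  0.1029]
166 285 291 [0.4963 0.2182 0.1018]
169 285 292 [0.4946 0.2016 0.1024]
172 285 292 [0.492  0.1868 0.1022]
175 282 293 [0.4865 0.1709 0.1032]
178 284 293 [0.4855 0.1497 0.107 ]
181 285 293 [0.4842 0.1356 0.1069]
184 285 293 [0.482  0.1235 0.1059]
187 285 293 [0.4796 0.1103 0.1057]
190 285 294 [0.4783 0.0964 0.106 ]
193 285 294 [0.4761 0.0842 0.1055]
196 285 294 [0.474  0.0731 0.1045]
199 285 294 [0.4719 0.0613 0.1041]
202 286 294 [0.4709 0.05   0.1034]
205 285 294 [0.4676 0.0383 0.1033]
208 285 293 [0.4645 0.0274 0.1029]
211 285 294 [0.4637 0.0165 0.1023]
214 285 295 [0.4626 0.0046 0.1025]
217 285 295 [ 0.4604 -0.0074  0.1032]
220 285 295 [ 0.4599 -0.0093  0.0965]
((513.1676025390625, 306.1998596191406), (100.44856262207031, 100.1536636352539), 80.53913879394531)
[0.39160928 0.08455917 1.13447491] 6
mouth/btn [array([0.4879, 0.1647, 0.0938]), array([0.4804, 0.193 , 0.0807])]
```

>>> {"name": "move_arm", "arguments": {"series": [[[2.1, 4.4, 0, 0, 0, 6, 1], [2.1, 4.4, 0, 0, 0, 6, 1], [2.1, 4.4, 0, 0, 0, 6, 1], [2.1, 4.4, 0, 0, 0, 6, 1], [2.1, 4.4, 0, 0, 0, 6, 1]]]}}

```text
clock: 1.7
eef_pos: [0.3041, -0.2378, 0.2304]
tool_rot: [0.892, 0.452, 0.001, 0.002]
ft_force: [1.0, -0.4, 0.0]
grip_width: 0.0855
```

>>> {"name": "move_arm", "arguments": {"series": [[[2.1, 4.4, 0, 0, 0, 6, 1], [2.1, 4.4, 0, 0, 0, 6, 1], [2.1, 4.4, 0, 0, 0, 6, 1], [2.1, 4.4, 0, 0, 0, 6, 1], [2.1, 4.4, 0, 0, 0, 3, 1]]]}}

```text
clock: 2.2
eef_pos: [0.4105, -0.0111, 0.2322]
tool_rot: [0.755, 0.656, 0.003, 0.004]
ft_force: [1.8, -0.8, 0.3]
grip_width: 0.0853
```

```bash
cat > st.py <<'E'
from h import *
from scipy.spatial.transform import Rotation as R
o=bot.get_obs();q=R.from_quat(o['tool_rot']);y=q.as_matrix()[:,1];zz=q.as_matrix()[:,2]
print('t',round(o['clock'],2),'p',o['eef_pos'].round(4),'yaw_y',np.degrees(np.arctan2(y[1],y[0])).round(2),'z',zz.round(4),'w',round(o['grip_width'],4))
a=np.radians(9.5);ax=np.array([np.sin(a),np.cos(a),0]);lat=np.array([np.cos(a),-np.sin(a),0])
F=o['ft_force'];print('F along',round(F@ax,2),'lat',round(F@lat,2),'z',round(F[2],2),'T',o['ft_torque'].round(2))
M=np.array([.4878+(.165-.15)*.1673,.165,0]);d=o['eef_pos']-M
print('rel mouth0: along',round(d@ax*1000,2),'lat',round(d@lat*1000,2),'mm')
E
python3 st.py
```

```text
t 2.2 p [ 0.4105 -0.0111  0.2322] yaw_y -8.08 z [ 0.01   -0.0017 -0.9999] w 0.0853
F along -0.47 lat 1.89 z 0.31 T [-0.   -0.06 -0.03]
rel mouth0: along -186.84 lat -49.64 mm
```

>>> {"name": "move_arm", "arguments": {"series": [[[2, 4, 0, 0, 0.6, -1.4, 1], [2, 4, -1, 0, 0, 0, 1], [2, 4, -1, 0, 0, 0, 1], [1.6, 4, -1, 0, 0, 0, 1], [0, 0, -1, 0, 0, 0, 1]]]}}

```text
clock: 2.7
eef_pos: [0.4923, 0.1625, 0.1932]
tool_rot: [0.76, 0.65, 0.004, 0.003]
ft_force: [-0.4, -0.7, 0.2]
grip_width: 0.0855
```

```bash
python3 st.py
python3 - <<'E'
from h import *
p,d=cam('top','top1.png');q,_=cam('side','side1.png')
cv2.imwrite('pics/m1.png',np.hstack([cv2.resize(p[170:270,225:345,::-1],None,fx=3.3,fy=3.3),cv2.resize(q[130:230,230:350,::-1],None,fx=3.3,fy=3.3)]))
E
```

```text
t 2.7 p [0.4923 0.1625 0.1932] yaw_y -8.98 z [ 8.8e-03  7.0e-04 -1.0e+00] w 0.0855
F along -0.72 lat -0.26 z 0.23 T [-0.03  0.04 -0.01]
rel mouth0: along -2.13 lat 2.38 mm
```

View pics/m1.png

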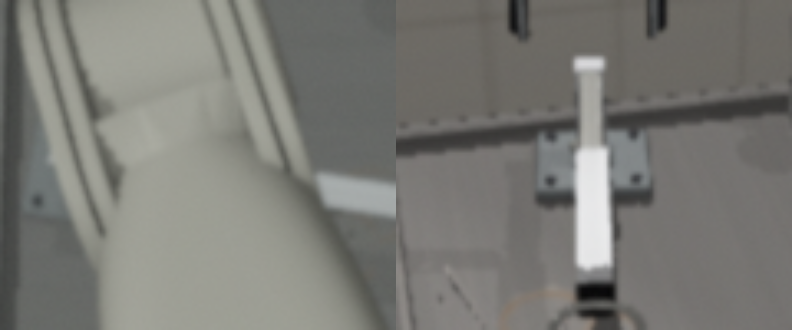

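>>> {"name": "move_arm", "arguments": {"series": [[[-0.47, -1.34, 0, 0, 0.5, -0.5, 1], [0, 0, -2.5, 0, 0, 0, 1], [0, 0, -2.5, 0, 0, 0, 1], [0, 0, -2, 0, 0, 0, 1], [0, 0, 0, 0, 0, 0, 1]]]}}

```text
clock: 3.3
eef_pos: [0.4827, 0.1346, 0.1246]
tool_rot: [0.768, 0.64, -0.003, 0.001]
ft_force: [-1.0, -0.3, -0.2]
grip_width: 0.0855
```

```bash
python3 st.py
python3 - <<'E'
from h import *
q,_=cam('side','side2.png')
cv2.imwrite('pics/s2.png',cv2.resize(q[130:230,230:350,::-1],None,fx=5,fy=5,interpolation=cv2.INTER_CUBIC))
E
```

```text
t 3.3 p [0.4827 0.1346 0.1246] yaw_y -10.36 z [-0.0031 -0.0045 -1.    ] w 0.0855
F along -0.49 lat -0.89 z -0.17 T [0.01 0.01 0.02]
rel mouth0: along -31.21 lat -2.49 mm
```

View pics/s2.png

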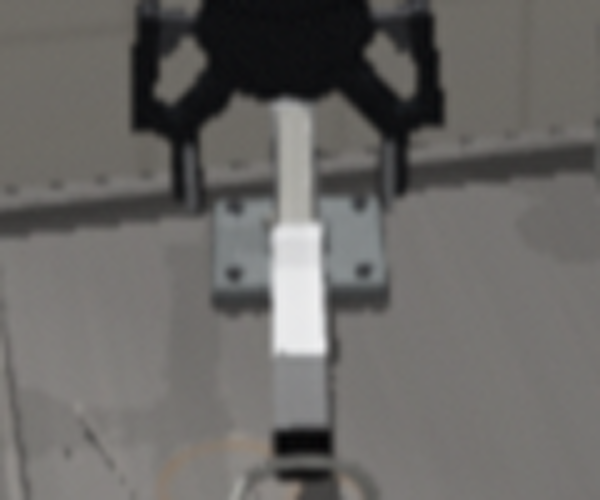

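>>> {"name": "move_arm", "arguments": {"series": [[[0.17, 0.5, 0, 0.26, -0.2, 0.8, 1], [0.17, 0.5, 0, 0, 0, 0, 1], [0.15, 0.4, 0, 0, 0, 0, 1], [0, 0, 0, 0, 0, 0, 1], [0, 0, 0, 0, 0, 0, 1]]]}}

```text
clock: 3.85
eef_pos: [0.4923, 0.1487, 0.1323]
tool_rot: [0.764, 0.645, 0.006, 0.003]
ft_force: [-0.4, 0.2, 0.2]
grip_width: 0.0852
```

```bash
python3 st.py
```

```text
t 3.85 p [0.4923 0.1487 0.1323] yaw_y -9.7 z [ 0.0125  0.0037 -0.9999] w 0.0852
F along 0.16 lat -0.46 z 0.17 T [ 0.04  0.02 -0.03]
rel mouth0: along -15.7 lat 4.64 mm
```

>>> {"name": "move_arm", "arguments": {"series": [[[0, 0, 0, 0, 0, 0, 1], [0, 0, 0, 0, 0, 0, 1], [0, 0, 0, 0, 0, 0, 1], [0, 0, 0, 0, 0, 0, 1], [0, 0, 0, 0, 0, 0, 1]]]}}

```text
clock: 4.35
eef_pos: [0.4921, 0.1492, 0.1322]
tool_rot: [0.764, 0.645, 0.006, 0.003]
ft_force: [0.0, -1.3, -0.2]
grip_width: 0.0854
```

```bash
python3 st.py
```

```text
t 4.35 p [0.4921 0.1492 0.1322] yaw_y -9.64 z [ 0.0122  0.0035 -0.9999] w 0.0854
F along -1.24 lat 0.22 z -0.23 T [-0.05  0.05 -0.05]
rel mouth0: along -15.32 lat 4.36 mm
```

>>> {"name": "move_arm", "arguments": {"series": [[[-0.4, 0, 0, -0.2, 0.6, 0.1, 1], [0, 0, 0, 0, 0, 0, 1], [0, 0, 0, 0, 0, 0, 1], [0, 0, -1, 0, 0, 0, 1], [0, 0, 0, 0, 0, 0, 1]]]}}

```text
clock: 4.85
eef_pos: [0.4875, 0.149, 0.1213]
tool_rot: [0.763, 0.646, 0.0, 0.0]
ft_force: [-0.4, 0.2, -0.1]
grip_width: 0.0853
```

```bash
python3 st.py
```

```text
t 4.85 p [0.4875 0.149  0.1213] yaw_y -9.54 z [ 4.e-04 -5.e-04 -1.e+00] w 0.0853
F along 0.16 lat -0.42 z -0.05 T [-0.03 -0.02 -0.02]
rel mouth0: along -16.21 lat -0.09 mm
```

Well aligned now. I'll descend slowly, then check.

>>> {"name": "move_arm", "arguments": {"series": [[[0, 0, -1, 0, 0, 0, 1], [0, 0, -1, 0, 0, 0, 1], [0, 0, -1, 0, 0, 0, 1], [0, 0, -0.7, 0, 0, 0, 1], [0, 0, 0, 0, 0, 0, 1]]]}}

```text
clock: 5.35
eef_pos: [0.4865, 0.1486, 0.0797]
tool_rot: [0.763, 0.646, -0.001, -0.0]
ft_force: [-0.3, 0.0, -0.4]
grip_width: 0.0854
```

```bash
python3 st.py
```

```text
t 5.35 p [0.4865 0.1486 0.0797] yaw_y -9.55 z [-0.0019 -0.0012 -1.    ] w 0.0854
F along -0.01 lat -0.33 z -0.36 T [ 0.    0.06 -0.01]
rel mouth0: along -16.76 lat -1.05 mm
```

>>> {"name": "move_arm", "arguments": {"series": [[[0.1, 0.05, -0.4, 0.1, -0.1, 0, 0.4], [0, 0, 0, 0, 0, 0, 0.4], [0, 0, 0, 0, 0, 0, 0.4], [0, 0, 0, 0, 0, 0, 0.4], [0, 0, 0, 0, 0, 0, 0.4]]]}}

```text
clock: 5.85
eef_pos: [0.4883, 0.1494, 0.0758]
tool_rot: [0.763, 0.646, 0.001, -0.0]
ft_force: [-0.6, 0.5, 0.3]
grip_width: 0.0342
```

```bash
python3 st.py
python3 - <<'E'
from h import *
q,_=cam('side','side3.png')
cv2.imwrite('pics/s3.png',cv2.resize(q[140:220,240:340,::-1],None,fx=6,fy=6,interpolation=cv2.INTER_CUBIC))
E
```

```text
t 5.85 p [0.4883 0.1494 0.0758] yaw_y -9.55 z [ 0.0011  0.001  -1.    ] w 0.0342
F along 0.37 lat -0.71 z 0.28 T [-0.01 -0.02 -0.01]
rel mouth0: along -15.73 lat 0.55 mm
```

View pics/s3.png

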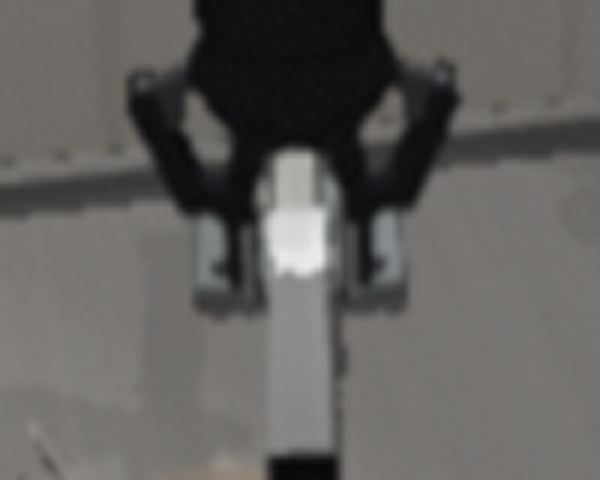

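>>> {"name": "move_arm", "arguments": {"series": [[[-0.05, 0, 0, 0, 0, 0, 0.34], [0, 0, 0, 0, 0, 0, 0.32], [0, 0, 0, 0, 0, 0, 0.31], [0, 0, 0, 0, 0, 0, 0.31], [0, 0, 0, 0, 0, 0, 0.31]]]}}

```text
clock: 6.4
eef_pos: [0.4881, 0.1495, 0.0765]
tool_rot: [0.763, 0.646, 0.001, 0.0]
ft_force: [-0.4, 0.5, 0.5]
grip_width: 0.0265
```

```bash
python3 st.py
```

```text
t 6.4 p [0.4881 0.1495 0.0765] yaw_y -9.55 z [ 0.0024  0.0015 -1.    ] w 0.0265
F along 0.44 lat -0.44 z 0.49 T [-0.06  0.12 -0.02]
rel mouth0: along -15.62 lat 0.37 mm
```

>>> {"name": "move_arm", "arguments": {"series": [[[0, 0, 0, 0, 0, 0, 0.3], [0, 0, 0, 0, 0, 0, 0.295], [0, 0, 0, 0, 0, 0, 0.29], [0, 0, 0, 0, 0, 0, 0.285], [0, 0, 0, 0, 0, 0, 0.285]]]}}

```text
clock: 6.9
eef_pos: [0.4877, 0.1496, 0.0763]
tool_rot: [0.763, 0.646, 0.001, -0.0]
ft_force: [0.4, 0.2, -0.1]
grip_width: 0.0242
```

```bash
python3 st.py
```

```text
t 6.9 p [0.4877 0.1496 0.0763] yaw_y -9.54 z [ 0.0015  0.0015 -1.    ] w 0.0242
F along 0.21 lat 0.33 z -0.06 T [0.03 0.12 0.01]
rel mouth0: along -15.67 lat -0.05 mm
```

>>> {"name": "move_arm", "arguments": {"series": [[[0, 0, 0, 0, 0, 0, 0.28], [0, 0, 0, 0, 0, 0, 0.27], [0, 0, 0, 0, 0, 0, 0.25], [0, 0, 0, 0, 0, 0, 0.2], [0, 0, 0, 0, 0, 0, 0.2]]]}}

```text
clock: 7.4
eef_pos: [0.4876, 0.1496, 0.0765]
tool_rot: [0.764, 0.646, 0.001, -0.0]
ft_force: [-1.8, 0.8, 1.1]
grip_width: 0.0229
```

```bash
python3 st.py
```

```text
t 7.4 p [0.4876 0.1496 0.0765] yaw_y -9.55 z [ 0.0015  0.0017 -1.    ] w 0.0229
F along 0.48 lat -1.86 z 1.11 T [ 0.06  0.19 -0.05]
rel mouth0: along -15.64 lat -0.13 mm
```

>>> {"name": "move_arm", "arguments": {"series": [[[0.033, 0.2, 0, 0, 0, 0, 0.2], [0.033, 0.2, 0, 0, 0, 0, 0.2], [0.033, 0.2, 0, 0, 0, 0, 0.2], [0.033, 0.2, 0, 0, 0, 0, 0.2], [0, 0, 0, 0, 0, 0, 0.2]]]}}

```text
clock: 7.9
eef_pos: [0.4889, 0.1569, 0.0765]
tool_rot: [0.764, 0.646, 0.0, 0.001]
ft_force: [-0.8, -0.6, 0.7]
grip_width: 0.0227
```

```bash
python3 st.py
```

```text
t 7.9 p [0.4889 0.1569 0.0765] yaw_y -9.59 z [ 0.0013 -0.0011 -1.    ] w 0.0227
F along -0.75 lat -0.68 z 0.71 T [-0.16  0.18 -0.02]
rel mouth0: along -8.19 lat -0.05 mm
```

>>> {"name": "move_arm", "arguments": {"series": [[[0.025, 0.15, 0, 0, 0, 0, 0.2], [0.025, 0.15, 0, 0, 0, 0, 0.2], [0.017, 0.1, 0, 0, 0, 0, 0.2], [0.017, 0.1, 0, 0, 0, 0, 0.2], [0, 0, 0, 0, 0, 0, 0.2]]]}}

```text
clock: 8.4
eef_pos: [0.4897, 0.1621, 0.0766]
tool_rot: [0.764, 0.646, -0.0, 0.001]
ft_force: [-1.0, -1.4, 0.6]
grip_width: 0.0227
```

```bash
python3 st.py
```

```text
t 8.4 p [0.4897 0.1621 0.0766] yaw_y -9.59 z [ 0.0013 -0.0021 -1.    ] w 0.0227
F along -1.57 lat -0.74 z 0.6 T [-0.29  0.22 -0.05]
rel mouth0: along -2.95 lat -0.08 mm
```

>>> {"name": "move_arm", "arguments": {"series": [[[0.012, 0.07, 0, 0, 0, 0, 0.2], [0.012, 0.07, 0, 0, 0, 0, 0.2], [0.012, 0.07, 0, 0, 0, 0, 0.2], [0.012, 0.07, 0, 0, 0, 0, 0.2], [0.012, 0.07, 0, 0, 0, 0, 0.2]]]}}

```text
clock: 8.9
eef_pos: [0.4903, 0.1655, 0.0766]
tool_rot: [0.764, 0.645, -0.0, 0.001]
ft_force: [-1.0, -1.2, 2.2]
grip_width: 0.0228
```

```bash
python3 st.py
```

```text
t 8.9 p [0.4903 0.1655 0.0766] yaw_y -9.6 z [ 0.0012 -0.0027 -1.    ] w 0.0228
F along -1.33 lat -0.75 z 2.23 T [-0.47  0.25 -0.02]
rel mouth0: along 0.5 lat -0.08 mm
```

>>> {"name": "move_arm", "arguments": {"series": [[[0.008, 0.05, 0, 0.08, 0, 0, 0.2], [0.008, 0.05, 0, 0.04, 0, 0, 0.2], [0.008, 0.05, 0, 0, 0, 0, 0.2], [0.008, 0.05, 0, 0, 0, 0, 0.2], [0, 0, 0, 0, 0, 0, 0.2]]]}}

```text
clock: 9.4
eef_pos: [0.4906, 0.1671, 0.0766]
tool_rot: [0.764, 0.645, -0.0, 0.001]
ft_force: [-1.9, -1.6, 2.3]
grip_width: 0.0228
```

```bash
python3 st.py
```

```text
t 9.4 p [0.4906 0.1671 0.0766] yaw_y -9.62 z [ 0.0011 -0.0017 -1.    ] w 0.0228
F along -1.93 lat -1.63 z 2.33 T [-0.55  0.23  0.02]
rel mouth0: along 2.16 lat -0.06 mm
```

>>> {"name": "move_arm", "arguments": {"series": [[[0.008, 0.05, 0, 0, 0, 0, 0.2], [0.008, 0.05, 0, 0, 0, 0, 0.2], [0.008, 0.05, 0, 0, 0, 0, 0.2], [0, 0, 0, 0, 0, 0, 0.2], [0, 0, 0, 0, 0, 0, 0.2]]]}}

```text
clock: 9.9
eef_pos: [0.4908, 0.1687, 0.0766]
tool_rot: [0.764, 0.645, -0.0, 0.001]
ft_force: [-0.4, -3.1, 2.1]
grip_width: 0.0227
```

```bash
python3 st.py;python3 - <<'E'
from h import *
q,_=cam('top','top4.png')
cv2.imwrite('pics/t4.png',cv2.resize(q[180:260,230:390,::-1],None,fx=5,fy=5,interpolation=cv2.INTER_CUBIC))
E
```

```text
t 9.9 p [0.4908 0.1687 0.0766] yaw_y -9.62 z [ 0.0011 -0.002  -1.    ] w 0.0227
F along -3.09 lat 0.1 z 2.09 T [-0.59  0.17  0.  ]
rel mouth0: along 3.73 lat -0.09 mm
```

View pics/t4.png

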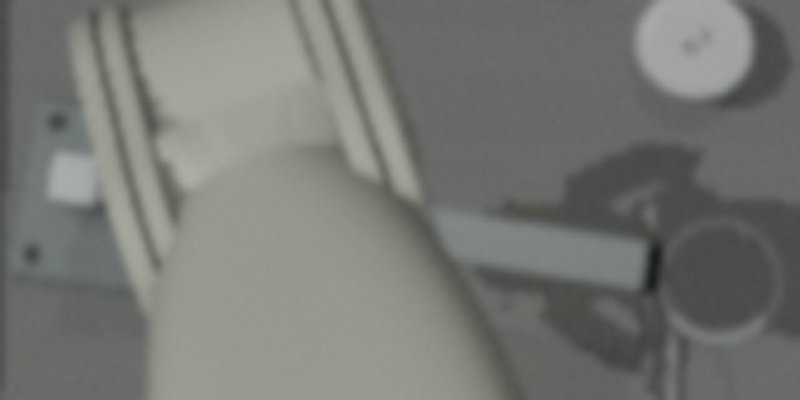

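>>> {"name": "move_arm", "arguments": {"series": [[[0.008, 0.05, 0, 0, 0, 0, 0.2], [0.008, 0.05, 0, 0, 0, 0, 0.2], [0, 0, 0, 0, 0, 0, 0.2], [0, 0, 0, 0, 0, 0, 0.2], [0, 0, 0, 0, 0, 0, 0.2]]]}}

```text
clock: 10.45
eef_pos: [0.4909, 0.169, 0.0766]
tool_rot: [0.764, 0.645, -0.001, 0.002]
ft_force: [-0.6, -2.5, 3.4]
grip_width: 0.0229
```

```bash
python3 st.py
```

```text
t 10.45 p [0.4909 0.169  0.0766] yaw_y -9.65 z [ 9.0e-04 -3.4e-03 -1.0e+00] w 0.0229
F along -2.54 lat -0.22 z 3.35 T [-0.72  0.25  0.02]
rel mouth0: along 4.0 lat -0.08 mm
```

>>> {"name": "move_arm", "arguments": {"series": [[[0, 0, 0, 0, 0, 0, 0.2], [0, 0, 0, 0, 0, 0, 0.2], [0, 0, 0, 0, 0, 0, 0.2], [0.008, 0.05, 0, 0, 0, 0, 0.2], [0.008, 0.05, 0, 0, 0, 0, 0.2]]]}}

```text
clock: 10.95
eef_pos: [0.4909, 0.169, 0.0765]
tool_rot: [0.764, 0.645, -0.002, 0.002]
ft_force: [-0.6, -5.5, 2.6]
grip_width: 0.0227
```

```bash
python3 st.py
```

```text
t 10.95 p [0.4909 0.169  0.0765] yaw_y -9.67 z [ 7.0e-04 -5.6e-03 -1.0e+00] w 0.0227
F along -5.57 lat 0.33 z 2.62 T [-1.08  0.22  0.07]
rel mouth0: along 4.05 lat -0.08 mm
```

>>> {"name": "move_arm", "arguments": {"series": [[[0, -0.03, 0, 0, 0, 0, 0.2], [0, 0, 0, 0, 0, 0, 0.7], [0, 0, 0, 0, 0, 0, 0.7], [0, 0, 0, 0, 0, 0, 0.7], [0, 0, 0, 0.3, 0, 0, 0.7]]]}}

```text
clock: 11.45
eef_pos: [0.4919, 0.1722, 0.0763]
tool_rot: [0.764, 0.646, 0.003, -0.002]
ft_force: [0.1, -0.8, -0.2]
grip_width: 0.06
```

```bash
python3 st.py
```

```text
t 11.45 p [0.4919 0.1722 0.0763] yaw_y -9.56 z [ 0.002   0.0069 -1.    ] w 0.06
F along -0.77 lat 0.28 z -0.16 T [ 0.01  0.   -0.01]
rel mouth0: along 7.36 lat 0.36 mm
```

>>> {"name": "move_arm", "arguments": {"series": [[[0.04, 0.3, 0, -0.4, 0.1, 0, 0.7], [0.05, 0.35, 0, 0, 0, 0, 0.7], [0.04, 0.3, 0, 0, 0, 0, 0.7], [0, 0, 0, 0, 0, 0, 0.7], [0, 0, 0, 0, 0, 0, 0.7]]]}}

```text
clock: 11.95
eef_pos: [0.4935, 0.1833, 0.0763]
tool_rot: [0.763, 0.646, 0.0, -0.0]
ft_force: [0.1, -0.2, 0.5]
grip_width: 0.0599
```

```bash
python3 st.py;python3 - <<'E'
from h import *
q,_=cam('top','top5.png')
cv2.imwrite('pics/t5.png',cv2.resize(q[180:260,230:390,::-1],None,fx=5,fy=5,interpolation=cv2.INTER_CUBIC))
q,_=cam('side','side5.png')
cv2.imwrite('pics/s5.png',cv2.resize(q[140:220,240:340,::-1],None,fx=6,fy=6,interpolation=cv2.INTER_CUBIC))
E
```

```text
t 11.95 p [0.4935 0.1833 0.0763] yaw_y -9.53 z [ 4.e-04  6.e-04 -1.e+00] w 0.0599
F along -0.22 lat 0.11 z 0.46 T [-0.02  0.01 -0.03]
rel mouth0: along 18.62 lat 0.13 mm
```

View pics/s5.png

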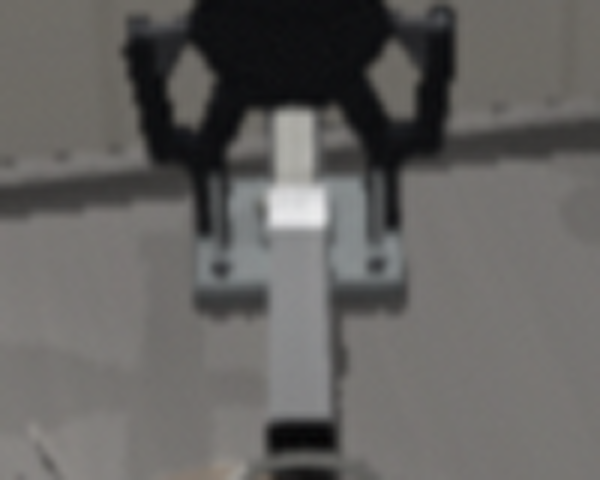

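Run:
```python
from h import *
o=np.array(bot.camera_info('side')['cam_to_world'])[:3,3]
for u,v in((289.2,170.25),(289.3,209.9),(289,174.6),(290,215.2)):
    a=unp('side',u,v,1.);P=o+(a-o)*(.1065-o[2])/(a[2]-o[2])
    M=np.array([.4878+.015*.1673,.165]);print(P.round(4),'along',((P[:2]-M)@[.165,.986]*1000).round(1))
print(proj('side',[.4935,.1833,.095]))
```

```text
[0.4941 0.1878 0.1065] along 23.1
[0.463  0.0149 0.1065] along -152.5
[0.4898 0.1665 0.1065] along 1.4
[ 0.4609 -0.0052  0.1065] along -172.7
(np.float64(289.41988836304813), np.float64(175.02319839400496), np.float64(1.1409667218599013))
```

>>> {"name": "move_arm", "arguments": {"series": [[[0, 0, 0, 0, 0, 0, 0.45], [0, 0, 0, 0, 0, 0, 0.36], [0, 0, 0, 0, 0, 0, 0.31], [0, 0, 0, 0, 0, 0, 0.3], [0, 0, 0, 0, 0, 0, 0.3]]]}}

```text
clock: 12.55
eef_pos: [0.4916, 0.1831, 0.076]
tool_rot: [0.763, 0.646, -0.001, -0.002]
ft_force: [-0.9, 1.3, 1.2]
grip_width: 0.0259
```

```bash
python3 st.py
```

```text
t 12.55 p [0.4916 0.1831 0.076 ] yaw_y -9.54 z [-0.0032  0.0014 -1.    ] w 0.0259
F along 1.14 lat -1.15 z 1.25 T [0.15 0.28 0.01]
rel mouth0: along 18.11 lat -1.72 mm
```

>>> {"name": "move_arm", "arguments": {"series": [[[0.12, 0, 0, 0, -0.15, 0, 0.3], [0.05, 0, 0, 0, 0, 0, 0.29], [0, 0, 0, 0, 0, 0, 0.29], [0, 0, 0, 0, 0, 0, 0.285], [0, 0, 0, 0, 0, 0, 0.285]]]}}

```text
clock: 13.05
eef_pos: [0.4923, 0.183, 0.0757]
tool_rot: [0.763, 0.646, -0.001, -0.001]
ft_force: [-2.4, 0.9, 1.6]
grip_width: 0.024
```

```bash
python3 st.py
```

```text
t 13.05 p [0.4923 0.183  0.0757] yaw_y -9.52 z [-0.0027  0.0012 -1.    ] w 0.024
F along 0.53 lat -2.48 z 1.59 T [ 0.14  0.48 -0.  ]
rel mouth0: along 18.09 lat -1.02 mm
```

>>> {"name": "move_arm", "arguments": {"series": [[[0.08, 0, 0, 0, -0.1, 0, 0.285], [0.03, 0, 0, 0, 0, 0, 0.28], [0, 0, 0, 0, 0, 0, 0.27], [0, 0, 0, 0, 0, 0, 0.25], [0, 0, 0, 0, 0, 0, 0.2]]]}}

```text
clock: 13.55
eef_pos: [0.4931, 0.1829, 0.0758]
tool_rot: [0.763, 0.646, -0.0, -0.001]
ft_force: [-1.9, 0.5, 1.8]
grip_width: 0.0226
```

```bash
python3 st.py
```

```text
t 13.55 p [0.4931 0.1829 0.0758] yaw_y -9.52 z [-0.0016  0.001  -1.    ] w 0.0226
F along 0.22 lat -2.01 z 1.82 T [0.05 0.5  0.03]
rel mouth0: along 18.15 lat -0.25 mm
```

>>> {"name": "move_arm", "arguments": {"series": [[[0.008, 0.05, 0, 0, 0, 0, 0.2], [0.008, 0.05, 0, 0, 0, 0, 0.2], [0.008, 0.05, 0, 0, 0, 0, 0.2], [0.008, 0.05, 0, 0, 0, 0, 0.2], [0.008, 0.05, 0, 0, 0, 0, 0.2]]]}}

```text
clock: 14.05
eef_pos: [0.4931, 0.1836, 0.0754]
tool_rot: [0.764, 0.646, -0.002, 0.0]
ft_force: [-3.1, -2.0, 0.5]
grip_width: 0.0229
```

```bash
python3 st.py
```

```text
t 14.05 p [0.4931 0.1836 0.0754] yaw_y -9.59 z [-0.0024 -0.003  -1.    ] w 0.0229
F along -2.48 lat -2.69 z 0.46 T [-0.34  0.55  0.04]
rel mouth0: along 18.8 lat -0.36 mm
```

>>> {"name": "move_arm", "arguments": {"series": [[[0.012, 0.07, 0, 0, 0, 0, 0.2], [0.012, 0.07, 0, 0, 0, 0, 0.2], [0.012, 0.07, 0, 0, 0, 0, 0.2], [0.012, 0.07, 0, 0, 0, 0, 0.2], [0.012, 0.07, 0, 0, 0, 0, 0.2]]]}}

```text
clock: 14.55
eef_pos: [0.4931, 0.1855, 0.075]
tool_rot: [0.764, 0.645, -0.004, 0.002]
ft_force: [-2.4, -4.3, 1.2]
grip_width: 0.0227
```

```bash
python3 st.py
```

```text
t 14.55 p [0.4931 0.1855 0.075 ] yaw_y -9.64 z [-0.0036 -0.0072 -1.    ] w 0.0227
F along -4.66 lat -1.66 z 1.19 T [-0.87  0.59  0.08]
rel mouth0: along 20.67 lat -0.66 mm
```

>>> {"name": "move_arm", "arguments": {"series": [[[0.02, 0.07, 0.01, 0.1, -0.03, 0, 0.2], [0.02, 0.07, 0.01, 0.1, -0.03, 0, 0.2], [0.02, 0.07, 0.01, 0.1, -0.03, 0, 0.2], [0.02, 0.07, 0, 0, 0, 0, 0.2], [0.02, 0.07, 0, 0, 0, 0, 0.2]]]}}

```text
clock: 15.05
eef_pos: [0.4931, 0.186, 0.0748]
tool_rot: [0.765, 0.645, -0.004, 0.002]
ft_force: [-2.6, -4.1, 1.6]
grip_width: 0.0224
```

```bash
python3 st.py
```

```text
t 15.05 p [0.4931 0.186  0.0748] yaw_y -9.73 z [-0.0039 -0.0087 -1.    ] w 0.0224
F along -4.51 lat -1.87 z 1.59 T [-0.91  0.58  0.01]
rel mouth0: along 21.13 lat -0.67 mm
```

>>> {"name": "move_arm", "arguments": {"series": [[[0.03, 0.1, 0.01, 0.3, -0.1, 0, 0.2], [0.03, 0.1, 0.01, 0.3, -0.1, 0, 0.2], [0.03, 0.1, 0, 0.2, 0, 0, 0.2], [0.03, 0.12, 0, 0, 0, 0, 0.2], [0.03, 0.12, 0, 0, 0, 0, 0.2]]]}}

```text
clock: 15.55
eef_pos: [0.4942, 0.1905, 0.0756]
tool_rot: [0.765, 0.644, 0.001, -0.002]
ft_force: [-3.6, -2.4, 2.8]
grip_width: 0.0227
```

```bash
python3 st.py
```

```text
t 15.55 p [0.4942 0.1905 0.0756] yaw_y -9.79 z [-8.0e-04  3.5e-03 -1.0e+00] w 0.0227
F along -2.95 lat -3.13 z 2.77 T [-0.55  0.71  0.01]
rel mouth0: along 25.76 lat -0.39 mm
```

>>> {"name": "move_arm", "arguments": {"series": [[[0.035, 0.15, 0, -0.1, 0, 0.1, 0.2], [0.035, 0.2, 0, -0.1, 0, 0.1, 0.2], [0.035, 0.2, 0, 0, 0, 0, 0.2], [0.035, 0.2, 0, 0, 0, 0, 0.2], [0.033, 0.2, 0, 0, 0, 0, 0.2]]]}}

```text
clock: 16.05
eef_pos: [0.4958, 0.2016, 0.0754]
tool_rot: [0.763, 0.646, -0.0, -0.001]
ft_force: [-2.7, -2.3, 2.8]
grip_width: 0.0226
```

```bash
python3 st.py
```

```text
t 16.05 p [0.4958 0.2016 0.0754] yaw_y -9.54 z [-1.3e-03  8.0e-04 -1.0e+00] w 0.0226
F along -2.69 lat -2.3 z 2.82 T [-0.7   0.66  0.  ]
rel mouth0: along 37.02 lat -0.58 mm
```

>>> {"name": "move_arm", "arguments": {"series": [[[0.035, 0.2, 0, 0, 0, 0, 0.2], [0.035, 0.2, 0, 0, 0, 0, 0.2], [0.035, 0.2, 0, 0, 0, 0, 0.2], [0.035, 0.2, 0, 0, 0, 0, 0.2], [0.033, 0.2, 0, 0, 0, 0, 0.2]]]}}

```text
clock: 16.55
eef_pos: [0.4977, 0.2126, 0.0754]
tool_rot: [0.763, 0.646, -0.0, -0.001]
ft_force: [-3.6, -2.7, 2.2]
grip_width: 0.0224
```

```bash
python3 st.py
```

```text
t 16.55 p [0.4977 0.2126 0.0754] yaw_y -9.54 z [-1.3e-03  6.0e-04 -1.0e+00] w 0.0224
F along -3.26 lat -3.06 z 2.22 T [-0.72  0.72  0.01]
rel mouth0: along 48.13 lat -0.53 mm
```

>>> {"name": "move_arm", "arguments": {"series": [[[0.03, 0.18, 0, 0, 0, 0, 0.2], [0.03, 0.18, 0, 0, 0, 0, 0.2], [0.025, 0.15, 0, 0, 0, 0, 0.2], [0.017, 0.1, 0, 0, 0, 0, 0.2], [0.012, 0.07, 0, 0, 0, 0, 0.2]]]}}

```text
clock: 17.05
eef_pos: [0.499, 0.2202, 0.0753]
tool_rot: [0.763, 0.646, -0.0, -0.001]
ft_force: [-3.1, -1.4, 2.2]
grip_width: 0.0228
```

```bash
python3 st.py
```

```text
t 17.05 p [0.499  0.2202 0.0753] yaw_y -9.54 z [-1.3e-03  8.0e-04 -1.0e+00] w 0.0228
F along -1.9 lat -2.82 z 2.17 T [-0.61  0.73 -0.04]
rel mouth0: along 55.9 lat -0.52 mm
```

>>> {"name": "move_arm", "arguments": {"series": [[[0.014, 0.08, 0, 0, 0, 0, 0.2], [0.014, 0.08, 0, 0, 0, 0, 0.2], [0.014, 0.08, 0, 0, 0, 0, 0.2], [0.012, 0.07, 0, 0, 0, 0, 0.2], [0.01, 0.06, 0, 0, 0, 0, 0.2]]]}}

```text
clock: 17.55
eef_pos: [0.5005, 0.226, 0.0758]
tool_rot: [0.763, 0.646, 0.002, -0.002]
ft_force: [-3.8, -2.2, 2.2]
grip_width: 0.0228
```

```bash
python3 st.py
```

```text
t 17.55 p [0.5005 0.226  0.0758] yaw_y -9.5 z [ 2.0e-04  4.6e-03 -1.0e+00] w 0.0228
F along -2.75 lat -3.35 z 2.23 T [-0.5   0.73 -0.09]
rel mouth0: along 61.89 lat -0.07 mm
```

>>> {"name": "move_arm", "arguments": {"series": [[[0.007, 0.04, 0, -0.1, 0, 0, 0.2], [0.007, 0.04, 0, 0, 0, 0, 0.2], [0.007, 0.04, 0, 0, 0, 0, 0.2], [0, 0, 0, 0, 0, 0, 0.2], [0, 0, 0, 0, 0, 0, 0.2]]]}}

```text
clock: 18.05
eef_pos: [0.5006, 0.2266, 0.0756]
tool_rot: [0.763, 0.646, 0.0, -0.0]
ft_force: [-3.0, -1.4, 3.0]
grip_width: 0.0224
```

```bash
python3 st.py
python3 - <<'E'
from h import *
q,_=cam('side','side6.png')
cv2.imwrite('pics/s6.png',cv2.resize(q[130:220,240:340,::-1],None,fx=6,fy=6,interpolation=cv2.INTER_CUBIC))
q,_=cam('top','top6.png')
cv2.imwrite('pics/t6.png',cv2.resize(q[180:260,230:390,::-1],None,fx=5,fy=5,interpolation=cv2.INTER_CUBIC))
E
```

```text
t 18.05 p [0.5006 0.2266 0.0756] yaw_y -9.5 z [-1.e-04  9.e-04 -1.e+00] w 0.0224
F along -1.88 lat -2.7 z 3.02 T [-0.41  0.65 -0.  ]
rel mouth0: along 62.43 lat -0.05 mm
```

View pics/s6.png

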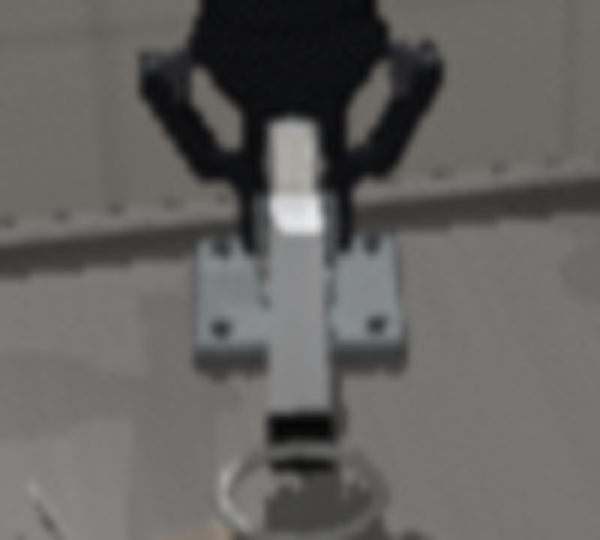

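View pics/t6.png

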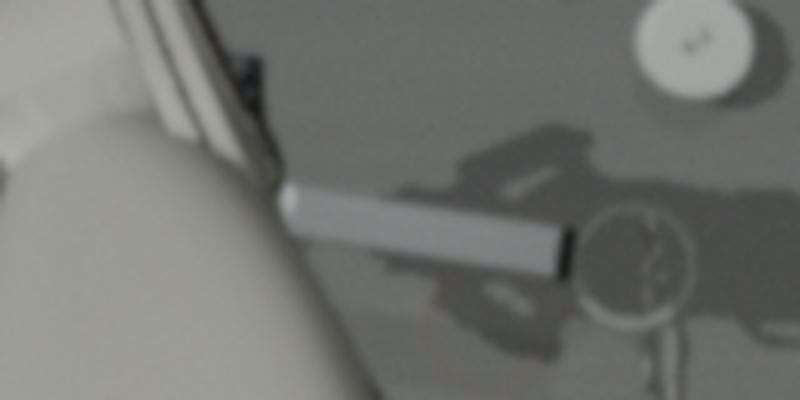

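Run:
```python
from h import *
a=np.radians(9.5);ax=np.array([np.sin(a),np.cos(a),0]);lat=np.array([np.cos(a),-np.sin(a),0])
M=np.array([.4878+.015*.1673,.165,0.095])
u,v,_=proj('side',M+ax*.0252-lat*.018);print((u-240)*6,(v-130)*6)
u,v,_=proj('side',M+ax*.0252-lat*.0118);print((u-240)*6,(v-130)*6)
q=cv2.imread('pics/side6.png')
cv2.imwrite('pics/s6z.png',cv2.resize(q[160:200,265:315],None,fx=14,fy=14,interpolation=cv2.INTER_CUBIC))
```

```text
254.01860462252 263.51360672463613
268.4927076447483 263.07581045548187
```

View pics/s6z.png

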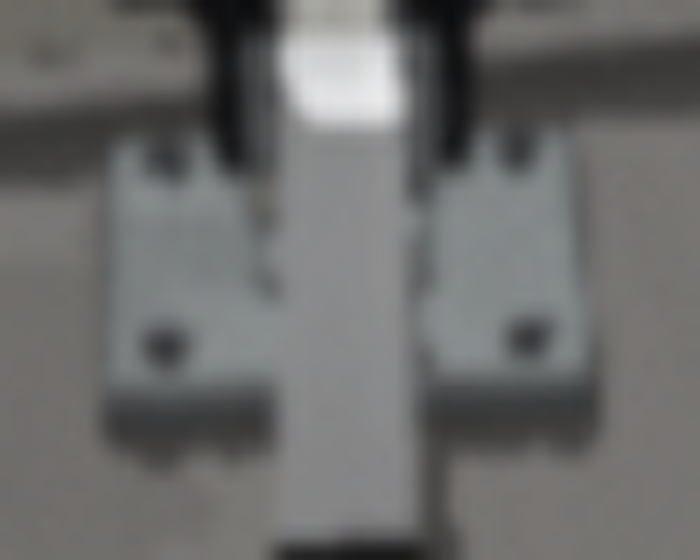

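>>> {"name": "move_arm", "arguments": {"series": [[[0, 0, 0, 0, 0, 0, 0.2], [0.008, 0.05, 0, 0, 0, 0, 0.2], [0.008, 0.05, 0, 0, 0, 0, 0.2], [0.008, 0.05, 0, 0, 0, 0, 0.2], [0.008, 0.05, 0, 0, 0, 0, 0.2]]]}}

```text
clock: 18.65
eef_pos: [0.5008, 0.228, 0.0754]
tool_rot: [0.763, 0.646, -0.0, 0.0]
ft_force: [-3.1, -2.2, 1.9]
grip_width: 0.0226
```

```bash
python3 st.py
```

```text
t 18.65 p [0.5008 0.228  0.0754] yaw_y -9.52 z [-3.e-04 -5.e-04 -1.e+00] w 0.0226
F along -2.65 lat -2.69 z 1.86 T [-0.61  0.59  0.01]
rel mouth0: along 63.82 lat -0.05 mm
```

>>> {"name": "move_arm", "arguments": {"series": [[[0.008, 0.05, 0, 0, 0, 0, 0.2], [0.008, 0.05, 0, 0, 0, 0, 0.2], [0.008, 0.05, 0, 0, 0, 0, 0.2], [0.008, 0.05, 0, 0, 0, 0, 0.2], [0.008, 0.05, 0, 0, 0, 0, 0.2]]]}}

```text
clock: 19.15
eef_pos: [0.501, 0.2294, 0.0752]
tool_rot: [0.764, 0.646, -0.001, 0.001]
ft_force: [-3.2, -4.4, 3.3]
grip_width: 0.0228
```

```bash
python3 st.py
```

```text
t 19.15 p [0.501  0.2294 0.0752] yaw_y -9.55 z [-7.0e-04 -3.4e-03 -1.0e+00] w 0.0228
F along -4.87 lat -2.4 z 3.29 T [-1.01  0.61  0.01]
rel mouth0: along 65.26 lat -0.05 mm
```

>>> {"name": "move_arm", "arguments": {"series": [[[0.008, 0.05, 0, 0, 0, 0, 0.2], [0.008, 0.05, 0, 0, 0, 0, 0.2], [0.008, 0.05, 0, 0, 0, 0, 0.2], [0.008, 0.05, 0, 0, 0, 0, 0.2], [0.012, 0.07, 0, 0, 0, 0, 0.2]]]}}

```text
clock: 19.65
eef_pos: [0.501, 0.2293, 0.0749]
tool_rot: [0.764, 0.645, -0.003, 0.003]
ft_force: [-3.0, -5.1, 2.7]
grip_width: 0.0223
```

```bash
python3 st.py
```

```text
t 19.65 p [0.501  0.2293 0.0749] yaw_y -9.63 z [-0.0017 -0.0087 -1.    ] w 0.0223
F along -5.54 lat -2.09 z 2.67 T [-1.16  0.61  0.07]
rel mouth0: along 65.22 lat -0.07 mm
```

>>> {"name": "move_arm", "arguments": {"series": [[[-0.008, -0.05, 0, 0.3, 0, 0, 0.2], [-0.008, -0.05, 0, 0.1, 0, 0, 0.2], [-0.008, -0.05, 0, 0, 0, 0, 0.2], [-0.008, -0.05, 0, 0, 0, 0, 0.2], [-0.008, -0.05, 0, 0, 0, 0, 0.2]]]}}

```text
clock: 20.15
eef_pos: [0.5011, 0.2295, 0.0752]
tool_rot: [0.763, 0.646, 0.001, -0.002]
ft_force: [-2.9, 0.8, 2.6]
grip_width: 0.0227
```

```bash
python3 st.py
```

```text
t 20.15 p [0.5011 0.2295 0.0752] yaw_y -9.54 z [-8.0e-04  4.2e-03 -1.0e+00] w 0.0227
F along 0.28 lat -2.97 z 2.61 T [-0.28  0.6  -0.02]
rel mouth0: along 65.34 lat -0.04 mm
```

>>> {"name": "move_arm", "arguments": {"series": [[[-0.012, -0.07, 0, 0, 0, 0, 0.2], [-0.012, -0.07, 0, 0, 0, 0, 0.2], [-0.012, -0.07, 0, 0, 0, 0, 0.2], [-0.008, -0.05, 0, 0, 0, 0, 0.2], [-0.008, -0.05, 0, 0, 0, 0, 0.2]]]}}

```text
clock: 20.65
eef_pos: [0.501, 0.2292, 0.0759]
tool_rot: [0.763, 0.646, 0.003, -0.004]
ft_force: [-2.3, 3.4, 0.3]
grip_width: 0.0229
```

```bash
python3 st.py
```

```text
t 20.65 p [0.501  0.2292 0.0759] yaw_y -9.44 z [ 4.000e-04  1.010e-02 -9.999e-01] w 0.0229
F along 2.99 lat -2.88 z 0.29 T [ 0.3   0.48 -0.07]
rel mouth0: along 65.1 lat -0.08 mm
```

>>> {"name": "move_arm", "arguments": {"series": [[[-0.012, -0.08, 0, -0.4, 0, 0, 0.2], [-0.012, -0.08, 0, -0.2, 0, 0, 0.2], [-0.015, -0.1, 0, 0, 0, 0, 0.2], [-0.015, -0.1, 0, 0, 0, 0, 0.2], [-0.015, -0.1, 0, 0, 0, 0, 0.2]]]}}

```text
clock: 21.15
eef_pos: [0.5005, 0.2258, 0.0759]
tool_rot: [0.763, 0.647, 0.001, -0.001]
ft_force: [-1.6, 7.0, -0.5]
grip_width: 0.0228
```

```bash
python3 st.py
```

```text
t 21.15 p [0.5005 0.2258 0.0759] yaw_y -9.39 z [ 6.0e-04  2.1e-03 -1.0e+00] w 0.0228
F along 6.62 lat -2.75 z -0.52 T [ 1.05  0.47 -0.05]
rel mouth0: along 61.65 lat -0.01 mm
```

>>> {"name": "move_arm", "arguments": {"series": [[[0, 0, 0, 0, 0, 0, 0.2], [-0.01, -0.06, 0, 0, 0, 0, 0.2], [-0.01, -0.06, 0, 0, 0, 0, 0.2], [-0.01, -0.06, 0, 0, 0, 0, 0.2], [-0.01, -0.06, 0, 0, 0, 0, 0.2]]]}}

```text
clock: 21.65
eef_pos: [0.5005, 0.2259, 0.0759]
tool_rot: [0.762, 0.647, 0.003, -0.003]
ft_force: [-2.6, 4.9, 0.6]
grip_width: 0.0227
```

```bash
python3 st.py
```

```text
t 21.65 p [0.5005 0.2259 0.0759] yaw_y -9.33 z [ 0.0012  0.0082 -1.    ] w 0.0227
F along 4.44 lat -3.34 z 0.63 T [ 0.72  0.52 -0.07]
rel mouth0: along 61.78 lat -0.04 mm
```

>>> {"name": "move_arm", "arguments": {"series": [[[0.015, 0.09, 0, -0.3, 0, 0, 0.2], [0.015, 0.09, 0, -0.2, 0, 0, 0.2], [0, 0, 0, 0, 0, 0, 0.2], [0, 0, 0, 0, 0, 0, 0.2], [0, 0, 0, 0, 0, 0, 0.2]]]}}

```text
clock: 22.15
eef_pos: [0.5005, 0.2259, 0.0757]
tool_rot: [0.763, 0.647, -0.001, 0.002]
ft_force: [-2.4, 1.7, 0.3]
grip_width: 0.0225
```

```bash
python3 st.py
```

```text
t 22.15 p [0.5005 0.2259 0.0757] yaw_y -9.4 z [ 4.0e-04 -4.5e-03 -1.0e+00] w 0.0225
F along 1.31 lat -2.63 z 0.29 T [0.24 0.56 0.03]
rel mouth0: along 61.75 lat -0.01 mm
```

>>> {"name": "move_arm", "arguments": {"series": [[[0, 0, 0, 0.2, 0, 0, 0.3], [0, 0, 0, 0, 0, 0, 0.5], [0, 0, 0, 0, 0, 0, 0.9], [0, 0, 0, 0, 0, 0, 1], [0, 0, 0, 0, 0, 0, 1]]]}}

```text
clock: 22.65
eef_pos: [0.5036, 0.2247, 0.0762]
tool_rot: [0.763, 0.646, 0.002, 0.003]
ft_force: [0.7, 0.3, 0.4]
grip_width: 0.0812
```

>>> {"name": "move_arm", "arguments": {"series": [[[0, 0, 0.5, 0, 0, 0, 1], [0, 0, 1.5, 0, 0, 0, 1], [0, 0, 2.5, 0, 0, 0, 1], [0, 0, 2.5, 0, 0, 0, 1], [0, 0, 2.5, 0, 0, 0, 1]]]}}

```text
clock: 23.15
eef_pos: [0.5004, 0.2229, 0.1708]
tool_rot: [0.763, 0.646, -0.003, 0.002]
ft_force: [0.7, -0.4, 0.1]
grip_width: 0.0852
```

```bash
python3 st.py
```

```text
t 23.15 p [0.5004 0.2229 0.1708] yaw_y -9.53 z [-0.0021 -0.0071 -1.    ] w 0.0852
F along -0.23 lat 0.77 z 0.07 T [-0.01 -0.04  0.04]
rel mouth0: along 58.76 lat 0.37 mm
```

Released and lifted clear. I'll back the arm away so the cameras can see the button.

>>> {"name": "move_arm", "arguments": {"series": [[[-1, -3.5, 1, 0, 0, 0, 1], [-1.5, -4, 1, 0, 0, 0, 1], [-1.5, -4, 0, 0, 0, 0, 1], [-1.5, -4, 0, 0, 0, 0, 1], [-1, -4, 0, 0, 0, 0, 1]]]}}

```text
clock: 23.65
eef_pos: [0.4384, 0.0282, 0.1989]
tool_rot: [0.76, 0.65, 0.005, 0.006]
ft_force: [0.5, -0.1, 0.1]
grip_width: 0.0853
```

>>> {"name": "move_arm", "arguments": {"series": [[[-1.5, -4, 0, 0, 0, 0, 1], [-1.5, -4, 0, 0, 0, 0, 1], [-1, -3, 0, 0, 0, 0, 1], [-0.5, -2, 0, 0, 0, 0, 1], [0, 0, 0, 0, 0, 0, 1]]]}}

```text
clock: 24.15
eef_pos: [0.39, -0.1104, 0.2024]
tool_rot: [0.762, 0.648, 0.006, 0.009]
ft_force: [0.0, 0.0, -0.3]
grip_width: 0.0853
```

```bash
python3 st.py
python3 - <<'E'
from h import *
q,_=cam('side','side7.png');p,_=cam('top','top7.png')
cv2.imwrite('pics/m7.png',np.vstack([cv2.resize(p[190:250,230:390,::-1],None,fx=5,fy=5,interpolation=cv2.INTER_CUBIC),np.pad(cv2.resize(q[140:220,240:340,::-1],None,fx=3.5,fy=3.5,interpolation=cv2.INTER_CUBIC),((0,0),(0,450),(0,0)))]))
for n in('side','top'):
    for t in('sleeve','button','sleeve_hole','funnel','jar','beaker','tweezers','slide_box','stand'):
        print(n,t,[(np.round(r['at'],3).tolist(),round(r['confidence'],2)) for r in bot.find_in(n,t)[:2]])
E
```

```text
t 24.15 p [ 0.39   -0.1104  0.2024] yaw_y -9.28 z [ 0.0208 -0.0059 -0.9998] w 0.0853
F along 0.03 lat 0.03 z -0.32 T [ 0.03 -0.02 -0.08]
rel mouth0: along -288.22 lat -53.49 mm
side sleeve [([0.475, 0.051, 0.095], 0.73)]
side button []
side sleeve_hole [([0.482, 0.05, 0.092], 0.86)]
side funnel [([0.712, 0.162, 0.014], 0.79)]
side jar [([0.682, 0.017, 0.049], 0.68)]
side beaker [([0.727, 0.27, 0.061], 0.56)]
side tweezers [([0.442, 0.002, 0.01], 0.64), ([0.479, 0.049, 0.093], 0.23)]
side slide_box [([0.385, -0.178, 0.033], 0.81)]
side stand [([0.54, 0.283, 0.014], 0.51)]
top sleeve [([0.484, 0.116, 0.104], 0.55)]
top button [([0.715, 0.171, 0.015], 0.7), ([0.484, 0.118, 0.11], 0.54)]
top sleeve_hole [([0.485, 0.12, 0.106], 0.69)]
top funnel [([0.715, 0.171, 0.017], 0.72)]
top jar [([0.685, 0.038, 0.062], 0.97)]
top beaker [([0.747, 0.294, 0.045], 0.88)]
top tweezers [([0.682, 0.037, 0.061], 0.21)]
top slide_box [([0.387, -0.121, 0.032], 0.49)]
top stand [([0.504, 0.301, 0.012], 0.83)]
```

View pics/m7.png

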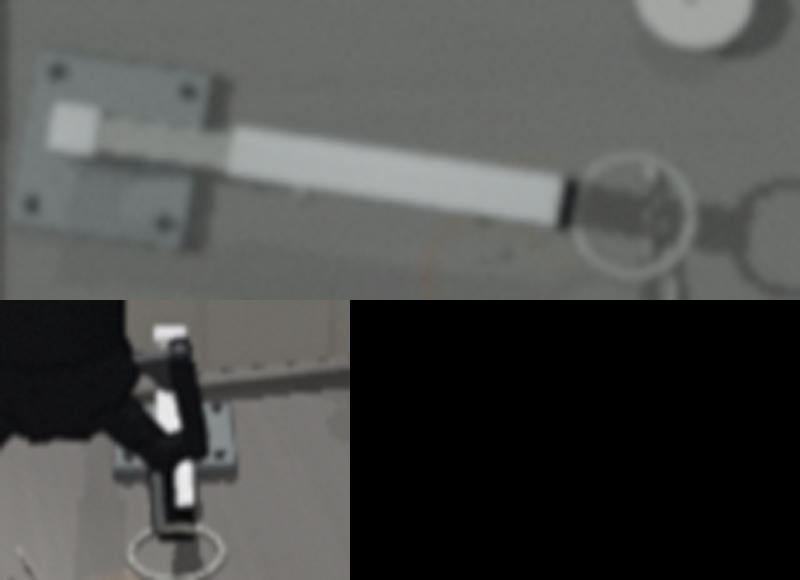

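The top view shows the button at zoom (302,192), picture column 290. That is its original place, and it now stands proud of the sleeve's side. The mouth is about 38–40 mm past it, at zoom x≈232. I'll let the arm come to rest and hand in.

>>> {"name": "move_arm", "arguments": {"series": [[[0, 0, 0, 0, 0, 0, 1], [0, 0, 0, 0, 0, 0, 1], [0, 0, 0, 0, 0, 0, 1], [0, 0, 0, 0, 0, 0, 1], [0, 0, 0, 0, 0, 0, 1]]]}}

```text
clock: 25.65
eef_pos: [0.3905, -0.1086, 0.2017]
tool_rot: [0.761, 0.649, 0.006, 0.008]
ft_force: [0.8, -0.2, -0.3]
grip_width: 0.0853
```

```bash
python3 st.py; python3 -c "
from h import *
print(bot.job_done())"
```

```text
t 25.65 p [ 0.3905 -0.1086  0.2017] yaw_y -9.06 z [ 0.0199 -0.005  -0.9998] w 0.0853
F along -0.07 lat 0.77 z -0.33 T [-0.01  0.04  0.03]
rel mouth0: along -286.35 lat -53.27 mm
the job is handed in; nothing more can be done
None
```

The sleeve is back on its bar with the button out through its hole. I handed the job in at about 25.7 s, with the gripper open and clear of everything.

**What I did:**
- I gripped the sleeve behind its mouth and slid it until it just touched the button, at about 5.6 N.
- I gripped it again with the pads overhanging the mouth by about 9 mm, which pressed the button in.
- I eased the mouth over the button and slid on until the sleeve stopped dead.

**Forces:** The highest readings I took along the bar were 5.6 N pushing towards the stand and 6.6 N in the pull test; sideways they stayed within about 3.5 N. I only read the force at the end of each half-second move, so a brief higher peak in between would not have shown.

**Last checks:**
- **Lock:** The sleeve stopped both when pushed and when pulled, with about 3.4 mm of travel between. That fits the stated 1.5 mm of play either way.
- **Button:** The top picture shows it standing out of the sleeve's side in its original place, with the mouth about 38–40 mm past it.
- **Bystanders:** The funnel, jar and beaker were found within about 2 mm of where they started. The tweezers too, but in the side view only. The slide box matched in the side view; in the top view it read 34 mm off at low confidence (0.49), probably because the gripper was hovering over it.
- **Failed detections:** The network never found the button in the side view. In the top view its best match was the funnel, so I relied on touch and the picture for the button.

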